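# Bring the bin tray's flip tags up to date

## Robot

A 6-joint arm with a two-finger parallel gripper is mounted at the origin on the work surface. World frame = base frame: x ahead of the robot, y to its left, z up, the work surface at z = 0. Lengths are in m, angles in rad, forces in N, time in s.
With the tool pointing down it reaches from about 0.375 to 0.975 m from the base axis. Payload 3.8 kg.
Tool frame: the origin (TCP) lies midway between the tips of the shut fingers; the grasp point (between the pads) lies 19 mm behind it; x points along the fingers, y is the direction in which the jaws open and shut, and the axes are right-handed (so a half turn about x gives the same grasp; the last joint's range is limited). The gripper opens to 85 mm and grips with 20 to 120 N. Pads are 22 mm wide; open, the fingers measure 114 mm over their backs; the gripper's body (76 mm by 85 mm) begins 54 mm behind the grasp point. The pads swing forward as they close: fully open they stand 13 mm farther back than shut.
Start: joints at [-1.303, 0.264, 1.604, -0, 1.274, -0.037], TCP at [0.203, -0.644, 0.231] pointing down, gripper open.
Joint ranges: [-2.63, 2.63], [-0.94, 2.18], [0.31, 2.57], [-1.31, 4.45], [0, 2.66], [-2.55, 2.55]. Speed limits (rad/s): [2.57, 2.57, 3.14, 3.14, 3.14, 3.14].

## Interface

Orientations are given as a 3x3 rotation matrix whose columns are the frame's x, y, z axes.
In Python, from plant import arm, camera, close_job gives the robot as it stands.
- The arm moves only by the shell command python3 -m creep 'ROWS' [OPENING]. ROWS is text: rows parted by semicolons, each of 6 numbers parted by spaces: the shift along the world's x, y, z in cm, then the turn, a rotation vector about the world's x, y, z in rad. In form: dx dy dz wx wy wz; .... A call has 1 to 10 rows; each row shifts and turns the pose as measured when the row begins; what a row does not reach is not made up. A row lasts 1/12 s, in which the tool goes at most 41.7 mm and 7.16 degrees, less where a joint would pass 70% of its speed; a pose out of reach is approached as far as the arm can. A call is refused whole if a number of a shift passes 4.17 or a number of a turn 0.125, either way. A call with a gripper value outside its range is refused whole. OPENING is the finger opening in cm, from 0 to 8.54, set as the call begins (- or left out, the last holds). The fingers move at their own pace and stop on an object; the grip force is fixed at half the most. Time passes only in rows, so rows that do not move let the fingers close. It gives the time, the measured TCP pose, the force and the opening at its end, in the units of the state.
- arm.read_state(): the state, without advancing time (a new reading comes with each control period).
- camera(name): name is "scene" or "top"; returns a dict with "pixels" (420x560x3 uint8, red, green, blue), "fx", "fy", "cx", "cy" (pixels), "T" (4x4, takes a point from camera to world coordinates). Camera axes: x right, y up, looking along -z (the intrinsics and any distortion apply to the point x, -y, -z); pixel columns grow to the right and rows downward; lengths in m; the calibration is good to about 2 mm. A picture is of the moment at which its call begins. There is no depth.
- close_job(): hands the job in, once; it reports no verdict.
The state is a dict: "time_s": time; "joint_positions": joint angles; "dq": joint speeds; "joint_efforts": joint torques, N m; "tool_pos": TCP position; "orientation": TCP orientation; "force": force on the tool from outside, world axes, zero at the start; "ft_torque": the same for the moment, N m; "opening": opening from 0.0 (shut) to 1.0 (fully open).
Only numpy, scipy, OpenCV 4.12 (cv2) and the standard library are available. Lean on these libraries where they do the work, as an engineer would, in place of code of your own. Each camera call takes 0.05 s, during which the arm holds its last target.

## Task

Bring the flip tags of the parts tray up to date: with a fingertip, push over the tags that read wrong, so that each full bin has the tag in front of it tipped back towards the bin, disc face up, and each bin that is empty or nearly empty has its tag tipped forward, bar face up. A tag that already reads right stays as it is, and the bins and the things on the mat stay where they stand.

Things in the scene. Friction and masses are not known exactly. Their poses are not given: they have to be found in the camera images.
- tray: grey sheet-metal bin tray fixed on the bench, base plate 360 (x) x 500 (y) x 6 mm. Origin on the bench top under the middle of the row of four tag pivots; the plate runs from 55 mm before it (robot side, -x) to 305 mm behind. +x points from the tags to the bins, +y along the row. Four bays 120 mm apart, each a tag in front and a bin behind. Rims up to 26 mm high, ribs 16 mm.
- tag_a (a joint): flip tag a: aluminium plate 60 mm wide (along the tray's y), 3 mm thick, 30 g, free edge 76 mm from its pivot (97 mm above the bench tipped, 112 upright). Rad: 0 upright; +0.65 tipped back to its bin, disc face up: full; -0.65 tipped forward to the robot, bar face up: not full. Swings freely (about 0.2 N at the edge); past upright it falls by its weight and lies at +0.65 or -0.65.
- tag_a_pivot (a point): middle of the rod on which tag a swings, fixed, 36 mm above the bench; axes as the tray's. The grey holder round it, 106 mm wide (y), has flared wings reaching 25 mm to both sides (x), up to 62 mm above the bench; the tag stands free above them. Tipped back, its edge is 46 mm behind the pivot, and the bin's front about 130 mm behind the pivot.
- bay_a (a point): middle of the bay behind tag a, 200 mm behind the pivot (+x of the tray), on the plate, 6 mm above the bench: tag a speaks for the bin standing here
- tag_b (a joint): flip tag b: aluminium plate 60 mm wide (along the tray's y), 3 mm thick, 30 g, free edge 76 mm from its pivot (97 mm above the bench tipped, 112 upright). Rad: 0 upright; +0.65 tipped back to its bin, disc face up: full; -0.65 tipped forward to the robot, bar face up: not full. Swings freely (about 0.2 N at the edge); past upright it falls by its weight and lies at +0.65 or -0.65.
- tag_b_pivot (a point): middle of the rod on which tag b swings, fixed, 36 mm above the bench; axes as the tray's. The grey holder round it, 106 mm wide (y), has flared wings reaching 25 mm to both sides (x), up to 62 mm above the bench; the tag stands free above them. Tipped back, its edge is 46 mm behind the pivot, and the bin's front about 130 mm behind the pivot.
- bay_b (a point): middle of the bay behind tag b, 200 mm behind the pivot (+x of the tray), on the plate, 6 mm above the bench: tag b speaks for the bin standing here
- tag_c (a joint): flip tag c: aluminium plate 60 mm wide (along the tray's y), 3 mm thick, 30 g, free edge 76 mm from its pivot (97 mm above the bench tipped, 112 upright). Rad: 0 upright; +0.65 tipped back to its bin, disc face up: full; -0.65 tipped forward to the robot, bar face up: not full. Swings freely (about 0.2 N at the edge); past upright it falls by its weight and lies at +0.65 or -0.65.
- tag_c_pivot (a point): middle of the rod on which tag c swings, fixed, 36 mm above the bench; axes as the tray's. The grey holder round it, 106 mm wide (y), has flared wings reaching 25 mm to both sides (x), up to 62 mm above the bench; the tag stands free above them. Tipped back, its edge is 46 mm behind the pivot, and the bin's front about 130 mm behind the pivot.
- bay_c (a point): middle of the bay behind tag c, 200 mm behind the pivot (+x of the tray), on the plate, 6 mm above the bench: tag c speaks for the bin standing here
- tag_d (a joint): flip tag d: aluminium plate 60 mm wide (along the tray's y), 3 mm thick, 30 g, free edge 76 mm from its pivot (97 mm above the bench tipped, 112 upright). Rad: 0 upright; +0.65 tipped back to its bin, disc face up: full; -0.65 tipped forward to the robot, bar face up: not full. Swings freely (about 0.2 N at the edge); past upright it falls by its weight and lies at +0.65 or -0.65.
- tag_d_pivot (a point): middle of the rod on which tag d swings, fixed, 36 mm above the bench; axes as the tray's. The grey holder round it, 106 mm wide (y), has flared wings reaching 25 mm to both sides (x), up to 62 mm above the bench; the tag stands free above them. Tipped back, its edge is 46 mm behind the pivot, and the bin's front about 130 mm behind the pivot.
- bay_d (a point): middle of the bay behind tag d, 200 mm behind the pivot (+x of the tray), on the plate, 6 mm above the bench: tag d speaks for the bin standing here
- bin_capacitors: loose open-front black bin, 140 deep (x) x 104 wide (y) x 80 mm high at the back and sides, front lip 40 mm; origin at the centre of its underside, front to the robot; FULL: heaped to the rim with capacitors (dark cylinders 16 x 26 mm)
- bin_bare: loose open-front black bin, 140 deep (x) x 104 wide (y) x 80 mm high at the back and sides, front lip 40 mm; origin at the centre of its underside, front to the robot; empty
- bin_relays: loose open-front black bin, 140 deep (x) x 104 wide (y) x 80 mm high at the back and sides, front lip 40 mm; origin at the centre of its underside, front to the robot; FULL: heaped to the rim with cream relays (blocks 28 x 20 x 16 mm)
- bin_remnant: loose open-front black bin, 140 deep (x) x 104 wide (y) x 80 mm high at the back and sides, front lip 40 mm; origin at the centre of its underside, front to the robot; only three cream relays left on its floor: not full
- spool: solder spool standing on the mat, 60 mm across, 46 mm high; origin at the centre of its underside; not part of the job
- circuit_board: populated yellow circuit board lying flat on the mat, 80 x 110 mm, 7 mm high; origin at the centre of its underside; not part of the job
- flux_bottle: white bottle standing on the mat, 52 mm across, 115 mm high; origin at the centre of its underside; not part of the job
- driver: screwdriver lying on the mat, under 35 mm high; not part of the job
Things that resemble listed ones, but are neither listed nor needed, are in the scene too. What is shaped like the bin_capacitors but pink or turquoise is not meant.

How it is judged:
By the outcome, as a careful person would: the job done as asked, in the order asked, and still so for the second after the job is handed in, with the robot touching nothing.
It also fails if it takes over 38 s, if anything falls off the work surface, if the arm or the gripper's body presses on something with over 40 N, if the wrist force passes 120 N, or if a joint passes its speed limit or range.

## Working session

There is one attempt and no reset: what is moved stays moved. The work goes in short steps, Python scripts to look and compute and a shell command to move; the robot and the scene stay as the last step left them, time stands still between calls to the robot, and variables do not carry over. Pictures are saved under pics/ and viewed, and the job is handed in when it is done.

```bash
mkdir -p pics; ls
python3 - <<'E'
from plant import arm,camera
import cv2,numpy as np
for n in("scene","top"):
    c=camera(n); cv2.imwrite(f"pics/{n}0.png",c["pixels"][:,:,::-1]); np.savez(f"{n}0.npz",**c)
    print({k:(v if k!="T" else np.round(v,3).tolist()) for k,v in c.items() if k!="pixels"})
s=arm.read_state();print(s["time_s"],s["tool_pos"],s["opening"])
E
```

```text
pics
{'fx': 450.88056755855393, 'fy': 450.88056755855393, 'cx': 273.3272439206092, 'cy': 206.90124815016583, 'T': [[0.373, -0.681, 0.63, 1.272], [0.928, 0.284, -0.241, -0.179], [-0.015, 0.675, 0.738, 0.949], [0.0, 0.0, 0.0, 1.0]]}
{'fx': 531.0820446020023, 'fy': 531.0820446020023, 'cx': 277.3749413844694, 'cy': 207.69242863992105, 'T': [[0.013, 0.98, -0.196, 0.234], [-1.0, 0.012, -0.003, 0.102], [-0.0, 0.196, 0.981, 1.494], [0.0, 0.0, 0.0, 1.0]]}
0.1 [ 0.20240013 -0.64325046  0.23005852] 0.9991469087068293
```

View pics/scene0.png

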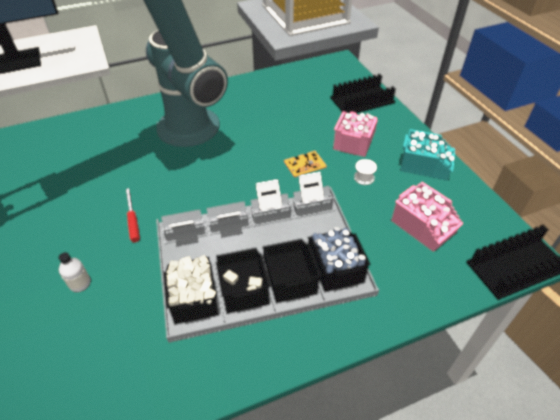

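View pics/top0.png

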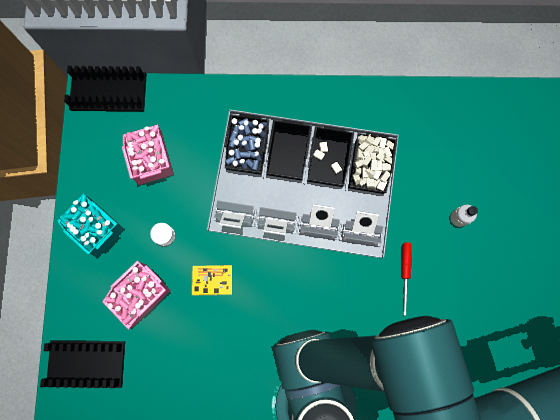

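Run:
```python
import cv2
a=cv2.imread("pics/top0.png")[100:265,200:405]; cv2.imwrite("pics/top0z.png",cv2.resize(a,None,fx=3.6,fy=3.6,interpolation=cv2.INTER_CUBIC))
a=cv2.imread("pics/scene0.png")[165:330,150:380]; cv2.imwrite("pics/scene0z.png",cv2.resize(a,None,fx=3.4,fy=3.4,interpolation=cv2.INTER_CUBIC))
```

```text
(no output)
```

View pics/top0z.png

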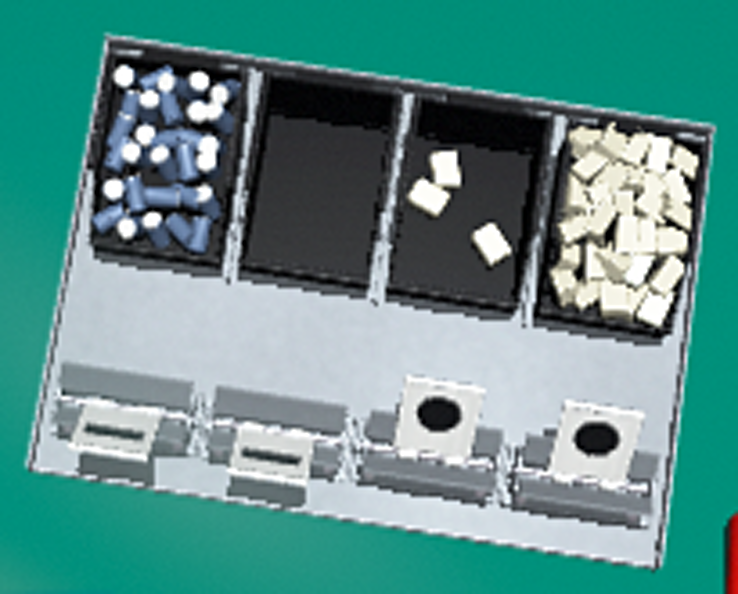

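View pics/scene0z.png

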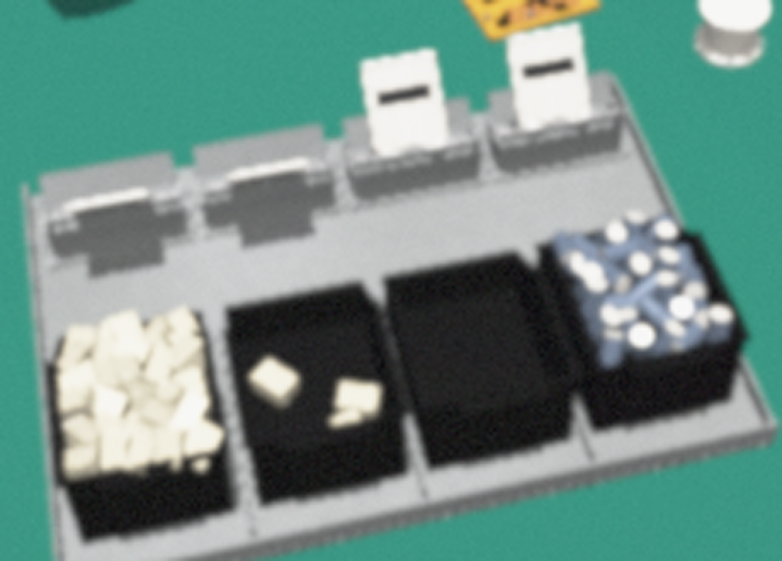

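```bash
cat > h.py <<'E'
import numpy as np,cv2
def ld(n):
    return dict(np.load(n))
def ray(c,u,v,z):
    d=c["T"][:3,:3]@np.array([(u-c["cx"])/c["fx"],-(v-c["cy"])/c["fy"],-1]); o=c["T"][:3,3]
    return o+d*(z-o[2])/d[2]
def px(c,p):
    q=c["T"][:3,:3].T@(np.asarray(p)-c["T"][:3,3]); return c["cx"]+c["fx"]*q[0]/-q[2], c["cy"]-c["fy"]*q[1]/-q[2]
E
python3 - <<'E'
from h import *
from plant import arm
c=ld("top0.npz");im=c["pixels"]
h=cv2.cvtColor(im,cv2.COLOR_RGB2HSV)
m=((h[...,1]<60)|(h[...,2]<60)).astype(np.uint8)
m[:100]=0;m[270:]=0;m[:,:195]=0;m[:,420:]=0
m=cv2.morphologyEx(m,cv2.MORPH_OPEN,np.ones((7,7)))
cs,_=cv2.findContours(m,0,1);k=max(cs,key=cv2.contourArea)
r=cv2.approxPolyDP(cv2.convexHull(k),6,True)[:,0];print(r.tolist())
for z in(.006,.026):
    P=np.array([ray(c,u,v,z) for u,v in r]);print(z,np.round(P,3).tolist(),np.round(np.linalg.norm(P-np.roll(P,-1,0),axis=1),3))
s=arm.read_state();print(np.round(s["orientation"],3).tolist())
E
```

```text
[[248, 113], [397, 135], [383, 256], [208, 230], [219, 165]]
0.006 [[0.817, 0.197, 0.006], [0.754, -0.242, 0.006], [0.398, -0.192, 0.006], [0.465, 0.302, 0.006], [0.656, 0.278, 0.006]] [0.444 0.36  0.499 0.193 0.18 ]
0.026 [[0.809, 0.196, 0.026], [0.747, -0.238, 0.026], [0.395, -0.188, 0.026], [0.462, 0.3, 0.026], [0.651, 0.275, 0.026]] [0.438 0.356 0.492 0.19  0.177]
[[-0.001, 0.3, -0.954], [0.002, -0.954, -0.3], [-1.0, -0.002, -0.0]]
```

Run:
```python
from h import *
ey=np.array([.067,.494]);ey/=np.linalg.norm(ey);ex=np.array([ey[1],-ey[0]])
O=np.array([.4315,.055])+.055*ex;print(O,ex,ey,np.arctan2(ex[1],ex[0]))
for n,x0,y0,w,hh in(("top",200,100,205,165),("scene",150,165,230,165)):
    c=ld(n+"0.npz");im=cv2.resize(c["pixels"][y0:y0+hh,x0:x0+w,::-1],None,fx=3.4,fy=3.4)
    for y,sg in((.18,-1),(.06,-1),(-.06,1),(-.18,1)):
        for X,Y,Z in((0,0,.036),(sg*.046,-.03,.097),(sg*.046,.03,.097),(.13,0,.046),(.2,0,.006)):
            p=O+ex*X+ey*(y+Y);u,v=px(c,[*p,Z])
            cv2.circle(im,(int((u-x0+.5)*3.4),int((v-y0+.5)*3.4)),3,(0,0,255),-1)
    cv2.imwrite(f"pics/chk_{n}.png",im)
for y in(.18,-.06):
    for X in(-.1,-.046,0,.02,.088): print(y,X,np.round(O+ex*X+ey*y,4))
```

```text
[0.48600102 0.04760816] [ 0.99092756 -0.13439706] [0.13439706 0.99092756] -0.1348049749298442
0.18 -0.1 [0.4111 0.2394]
0.18 -0.046 [0.4646 0.2322]
0.18 0 [0.5102 0.226 ]
0.18 0.02 [0.53   0.2233]
0.18 0.088 [0.5974 0.2141]
-0.06 -0.1 [0.3788 0.0016]
-0.06 -0.046 [ 0.4324 -0.0057]
-0.06 0 [ 0.4779 -0.0118]
-0.06 0.02 [ 0.4978 -0.0145]
-0.06 0.088 [ 0.5651 -0.0237]
```

View pics/chk_top.png

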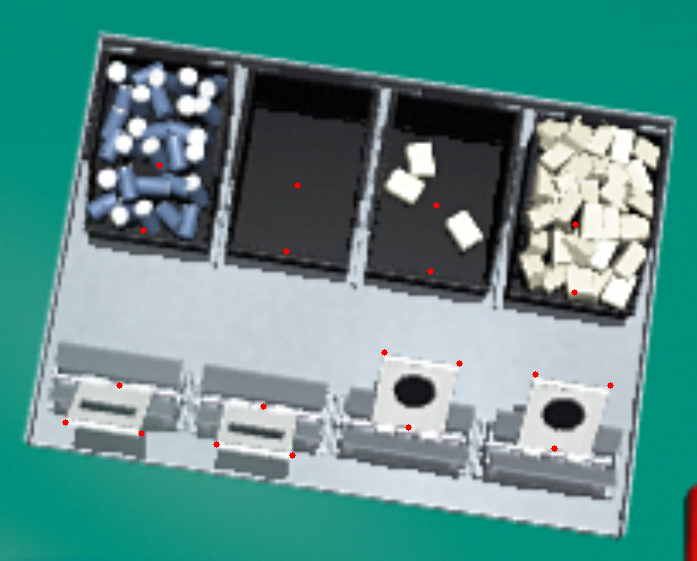

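View pics/chk_scene.png

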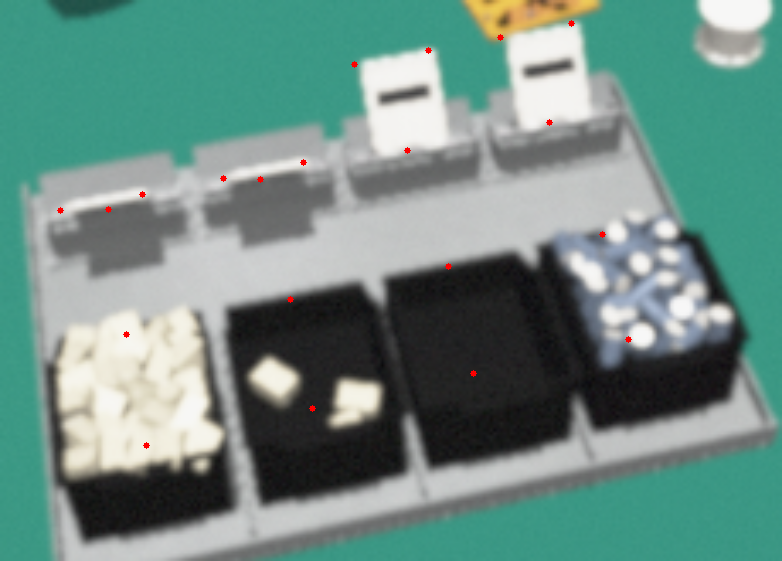

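```bash
python3 -m creep '1.8 3 0 0 0 -0.05;1.8 3 0 0 0 -0.05;1.8 3 0 0 0 -0.05;1.8 3 0 0 0 -0.05;1.8 3 0 0 0 -0.05;1.8 3 0 0 0 -0.05;1.8 3 0 0 0 -0.05;1.8 3 0 0 0 -0.05;1.8 3 0 0 0 -0.04;1.8 3 0 0 0 0' 0
```

```text
time_s: 0.93
tool_pos: [0.3807, -0.333, 0.2224]
orientation: [[-0.005, -0.169, -0.986], [0.01, -0.985, 0.169], [-1.0, -0.009, 0.006]]
force: [0.4, -0.6, -0.2]
opening: 0.003
```

```bash
python3 -m creep '2 3.3 0 0 0 0;2 3.3 0 0 0 0;2 3.3 0 0 0 0;2 3.3 0 0 0 0;2 3.3 0 0 0 0;2 3.3 0 0 0 0;2 3.3 0 0 0 0;2 3.3 0 0 0 0;2 3.3 0 0 0 0;0 0 0 0 0 0'; python3 -c "
from plant import arm;s=arm.read_state();print(s['time_s'],s['tool_pos'],s['dq'].round(2) if hasattr(s['dq'],'round') else s['dq'])"
```

```text
time_s: 1.77
tool_pos: [0.5652, -0.0131, 0.219]
orientation: [[-0.007, -0.167, -0.986], [0.013, -0.986, 0.167], [-1.0, -0.012, 0.009]]
force: [0.4, -0.7, -0.3]
opening: -0.008
1.7667 [ 0.5652123  -0.01305609  0.21900963] [-0.02 -0.02  0.04 -0.08  0.03 -0.04]
```

```bash
python3 -m creep '0.1 -0.3 -2.5 0 0 0;0.1 -0.3 -2.5 0 0 0;0 -0.3 -2.5 0 0 0;0 -0.2 -2.5 0 0 0;0 0 -2 0 0 0;0 0 -1.5 0 0 0;0 0 0 0 0 0'
python3 - <<'E'
from plant import camera
import cv2
for n in("scene","top"):
    a=camera(n)["pixels"][:,:,::-1]
    a=a[100:310,140:420] if n=="scene" else a[90:280,190:430]
    cv2.imwrite(f"pics/{n}1.png",cv2.resize(a,None,fx=2.6,fy=2.6))
E
```

```text
time_s: 2.35
tool_pos: [0.5667, -0.021, 0.0785]
orientation: [[-0.006, -0.157, -0.988], [0.013, -0.987, 0.157], [-1.0, -0.012, 0.008]]
force: [-1.7, -1.2, -0.1]
opening: -0.001
```

View pics/scene1.png

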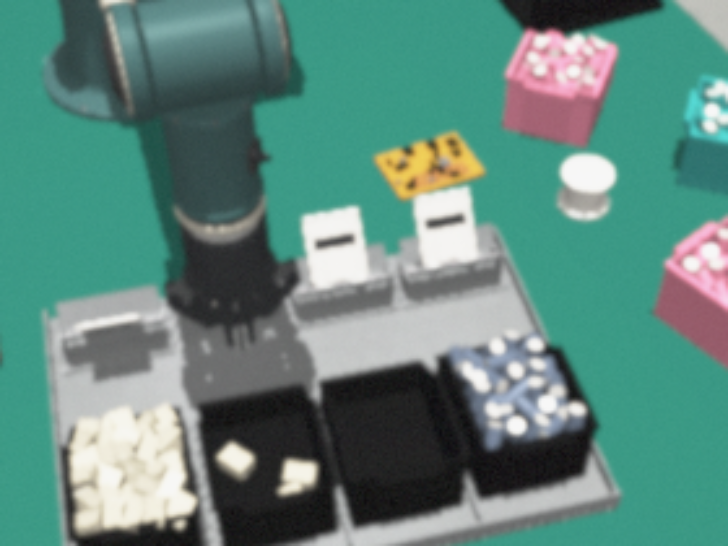

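View pics/top1.png

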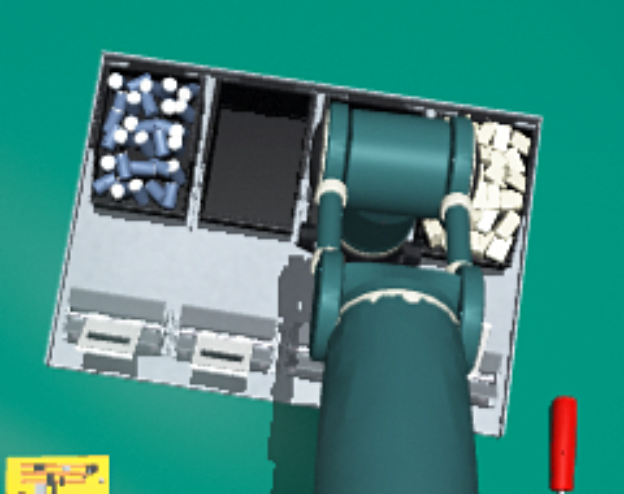

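Scene crop: the fingertips (238,330) stand between the remnant bin and its tag. Now I'll push towards the robot.

```bash
python3 -m creep '-1.3 0.15 0.2 0 0 0;-1.3 0.15 0.2 0 0 0;-1.2 0.15 0 0 0 0;-1.2 0.15 0 0 0 0;-1.2 0.15 0 0 0 0;-1.2 0.15 0 0 0 0;-1.2 0.15 0 0 0 0;-1.2 0.15 0 0 0 0;0 0 0 0 0 0'
```

```text
time_s: 3.2
tool_pos: [0.4716, -0.0098, 0.0981]
orientation: [[0.021, -0.158, -0.987], [0.01, -0.987, 0.158], [-1.0, -0.013, -0.019]]
force: [-0.4, 0.1, -1.5]
opening: -0.004
```

```bash
python3 -m creep '-0.8 0.1 -0.3 0 0 0;0 0 0 0 0 0;0 0 2.5 0 0 0;0 0 3 0 0 0;0 0 3 0 0 0;0 2 3 0 0 0;-1 4 0 0 0 0;-1 4 0 0 0 0;-1 4 0 0 0 0;0 0 0 0 0 0'
python3 - <<'E'
from plant import camera
import cv2
for n in("scene","top"):
    a=camera(n)["pixels"][:,:,::-1]
    a=a[100:310,140:420] if n=="scene" else a[90:280,190:430]
    cv2.imwrite(f"pics/{n}2.png",cv2.resize(a,None,fx=2.6,fy=2.6))
E
```

```text
time_s: 4.03
tool_pos: [0.4359, 0.136, 0.222]
orientation: [[0.036, -0.165, -0.986], [0.014, -0.986, 0.165], [-0.999, -0.02, -0.033]]
force: [1.2, -0.7, 0.5]
opening: 0.004
```

View pics/scene2.png

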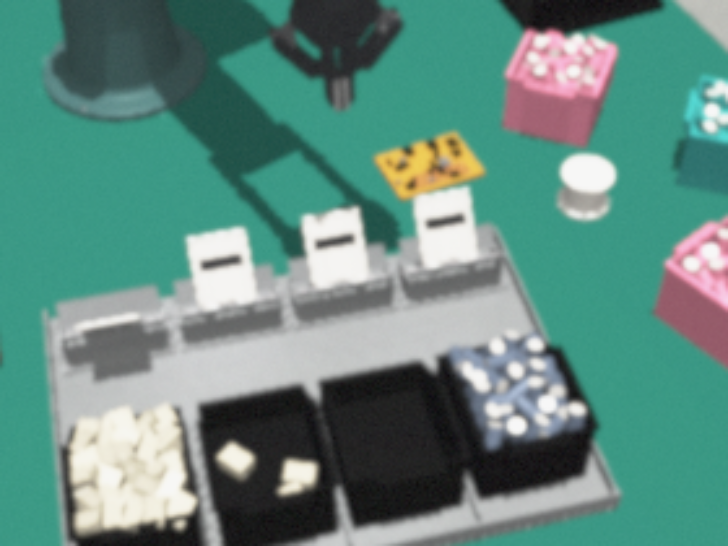

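View pics/top2.png

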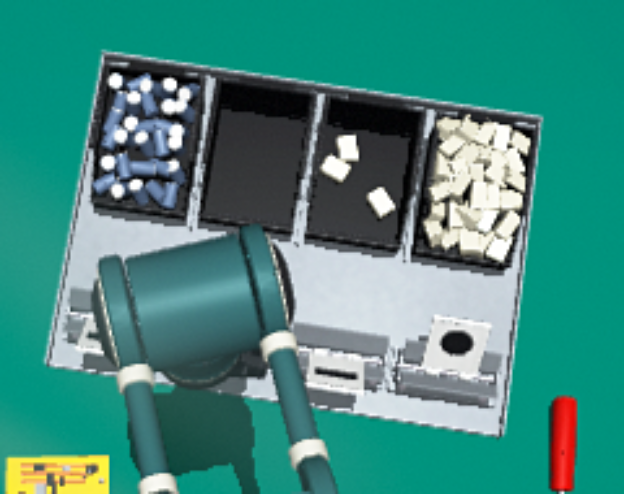

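Top crop: the remnant tag shows its bar at (335,372). Next is the capacitors' tag.

```bash
python3 -m creep '-1 3.4 0 0 0 0;-1 3.4 0 0 0 0;-1 3.4 0 0 0 0;0 0 -2.5 0 0 0;0 0 -3 0 0 0;0 0 -3 0 0 0;0 0 -2.5 0 0 0;0 0 -2 0 0 0;0 0 -0.8 0 0 0;0 0 0 0 0 0'
```

```text
time_s: 4.97
tool_pos: [0.4159, 0.2259, 0.0803]
orientation: [[0.046, -0.182, -0.982], [0.006, -0.983, 0.182], [-0.999, -0.015, -0.044]]
force: [-0.6, -0.6, -0.1]
opening: 0.0
```

```bash
python3 -m creep '1.3 0 0.1 0 0 0;1.3 0 0.1 0 0 0;1.2 0 0.1 0 0 0;1.2 0 0.1 0 0 0;1.2 0 0.1 0 0 0;1.2 0 0.1 0 0 0;1.2 0 0.1 0 0 0;1.2 0 0.1 0 0 0;1 0 0.1 0 0 0;0 0 0 0 0 0'
```

```text
time_s: 5.8
tool_pos: [0.5534, 0.2256, 0.1056]
orientation: [[0.074, -0.187, -0.98], [0.015, -0.982, 0.189], [-0.997, -0.028, -0.07]]
force: [0.1, 0.7, 0.6]
opening: 0.002
```

```bash
python3 -m creep '0 0 2.5 0 0 0;0 0 3 0 0 0;0 0 3 0 0 0;0 0 3 0 0 0;-3.5 1 0 0 0 0;-3.5 1 0 0 0 0;-3 2 0 0 0 0;-2 3 0 0 0 0;0 3 0 0 0 0;0 0 0 0 0 0'
python3 - <<'E'
from plant import camera
import cv2
for n in("scene","top"):
    a=camera(n)["pixels"][:,:,::-1]
    a=a[100:330,140:440] if n=="scene" else a[90:300,190:480]
    cv2.imwrite(f"pics/{n}3.png",cv2.resize(a,None,fx=2.5,fy=2.5))
E
```

```text
time_s: 6.63
tool_pos: [0.4422, 0.3275, 0.2424]
orientation: [[0.097, -0.197, -0.976], [0.026, -0.979, 0.2], [-0.995, -0.045, -0.09]]
force: [-0.3, 0.6, 0.2]
opening: 0.001
```

View pics/scene3.png

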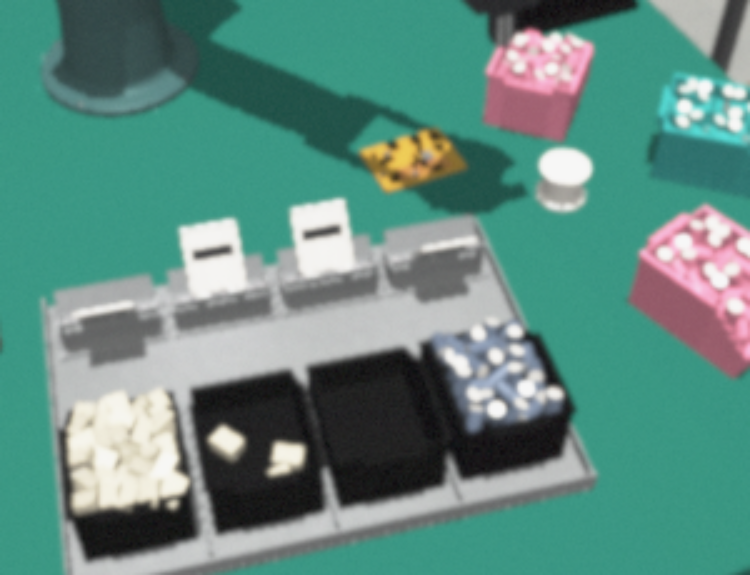

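View pics/top3.png

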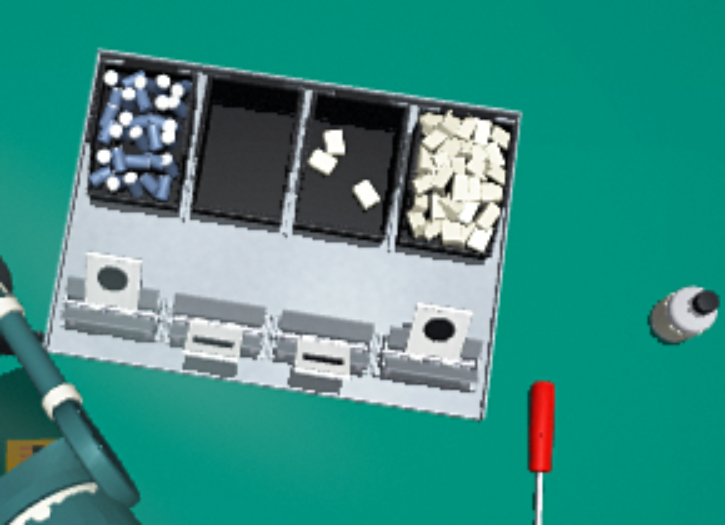

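In the top crop the tags now read disc (112,278), bar (213,340), bar (323,358) and disc (440,328). These match full, empty, nearly empty and full. The bins look unmoved.

```bash
python3 -c "
from plant import close_job;print(close_job())"
```

```text
the job is handed in; nothing more can be done
None
```

I pushed over the two tags that read wrong and handed the job in at about 6.6 s of the 38 s allowed. The remnant bin's tag now lies forward with its bar up, and the capacitor bin's tag lies back with its disc up. I left the empty bin's tag and the relay bin's tag alone, since they already read right.

**Last check:** Both camera views, taken before handing in, show all four tags matching their bins. By eye, the bins and the items on the mat in view look unmoved, and the arm stood clear with the TCP at 0.24 m. Force readings between moves stayed around 2 N or less.

**Small disagreements:**
- Tag positions projected from my tray measurement were about 3 mm off in the pictures, which did not affect the pushes.
- The tool drifted by 1–3 cm from the commanded path and tilted about 5°, with no contact seen. I corrected for the drift that mattered as I went.

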